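# Jack up the tip-up warmer and hold it

## Robot

A 6-joint arm with a two-finger parallel gripper is mounted at the origin on a cart in front of the work surface, level with it; the furniture and walls round the work are solid. World frame = base frame: x ahead of the robot, y to its left, z up, the work surface at z = 0. Lengths are in mm, angles in degrees, forces in N, time in s.
With the tool pointing down it reaches from about 350 to 850 mm from the base axis. Payload 8.1 kg.
Tool frame: the origin (TCP) lies at the very end of the fingers, on their centre line; the grasp point (between the pads) lies 19 mm behind it; z points along the fingers, y is the line along which they close (so a half turn about z gives the same grasp; the last joint's range is limited). The gripper opens to 85 mm and grips with 20 to 120 N. Pads are 22 mm wide; open, the fingers measure 114 mm over their backs; the gripper's body (76 mm by 85 mm) begins 54 mm behind the grasp point. The pads swing forward as they close: fully open they stand 13 mm farther back than shut.
Start: joints at [-78.518, 7.471, 85.268, -0, 87.261, -4.893], TCP at [169.175, -575.66, 208.992] pointing down, gripper open.
Joint ranges: [-169.43, 169.43], [-51.17, 129.36], [1.28, 143.12], [-76.62, 256.62], [0, 156.53], [-152.29, 152.29]. Speed limits (degrees/s): [136.94, 136.94, 159.86, 180, 180, 180].

## Interface

Orientations are given as [roll, pitch, yaw] about the fixed x, y, z axes, in that order (R = Rz(yaw) Ry(pitch) Rx(roll)).
In Python, from bench import sense, eyes, job, models gives the robot as it stands. The module is installed in compiled form; this text tells all that it offers.
- The arm moves only by the tool apply_moves, never from a script. Its argument "rows" is a list of rows, each a list of 6 numbers: the shift along the tool's x, y, z in mm, then the turn, a rotation vector about the tool's x, y, z in rad. In form: [[dx, dy, dz, rx, ry, rz], ...]. A call has exactly 5 rows; each row shifts and turns the commanded pose from where the row before left it, along the tool's axes as they then stand; what a row does not reach is not made up. A row lasts 1/8 s, in which the tool goes at most 62.5 mm and 10.7 degrees, less where a joint would pass 70% of its speed; a pose out of reach is approached as far as the arm can. A call is refused whole if a number of a shift passes 62.5 or a number of a turn 0.188, either way. A call with a gripper value outside its range is refused whole. "fingers" is the finger opening in mm, from 0 to 85.4, set as the call begins (left out, the last holds). The fingers move at their own pace and stop on an object; "grip_force" is the grip in N (left out, the last holds). Time passes only in rows, so rows that do not move let the fingers close, or fill a call up. It gives the time, the measured TCP pose, the force, the opening and the grip force at its end, in the units of the state.
- sense(): the state, without advancing time (a new reading comes with each control period).
- eyes.snapshot(name): name is "scene" or "top" or "wrist"; returns (picture, depth): 420x560x3 uint8, red, green, blue; 420x560 float32, mm along the optical axis (not along the pixel's ray), 0 where there is no reading.
- eyes.get_calibration(name): a dict with "intrinsics" (3x3 intrinsics, pixels), "R" (3x3) and "t" (3): a world point X has camera coordinates R X + t; the wrist camera has in their place "mount" (4x4, takes a point from camera to tool coordinates, whose origin is the TCP and whose axes are the flange's). Camera axes: x right, y down, z forward; pixel columns grow to the right and rows downward; lengths in mm; the calibration is good to about 2 mm. A picture is of the moment at which its call begins: read the wrist's pose just before it. get_calibration takes no time and is no camera call.
- job.hand_in(): hands the job in; it is judged then, once.
Trained networks look in the newest picture that a camera, given by its name, has taken for a name from the list of things; names that differ only in an ending like _2 or _b are one class to them, and where a whole thing is asked for, a point or a joint stands for the part that bears it (a point fixed in the world has none). Each returns a list of dicts, best first, with "confidence" (0 to 1); they miss things now and then, are a little off and sometimes report something else, mostly with a low value. They report only what shows in the picture. A call takes as long as a camera call. They do not tell look-alikes from the thing itself.
- models.boxes_of(name, camera): "xyz" ([x, y, z] in mm, in world coordinates, good to about 4 mm: the middle of the surface that is visible of it).
- models.cut_out(name, camera): "pixels" (420x560 bool, what is visible of it).
- models.place_of(name, camera): "xyz" ([x, y, z] in mm, in world coordinates, good to about 4 mm: a listed point, or the origin of a listed thing).
The state is a dict: "time": time; "joint_pos": joint angles; "qd": joint speeds; "joint_efforts": joint torques, N m; "tool_pos": TCP position; "tcp_rot": TCP orientation; "ft_force": force on the tool from outside, world axes, zero at the start; "wrist_torque": the same for the moment, N m; "finger_gap": finger opening in mm; "grip_force": force on a finger pad.
Only numpy, scipy, OpenCV 4.12 (cv2) and the standard library are available. Lean on these libraries where they do the work, as an engineer would, in place of code of your own. Each camera call takes 0.05 s, during which the arm holds its last target. There are 200 camera calls.

## Task

The tip-up warmer has to be wiped underneath. Lay the loose rubber puck in the cup of the little lever jack, then set the jack flat on the worktop with its cup centred under the bolt on the warmer's lift tongue and let go of it; give the handle a full trial stroke, let it come right back up so that the warmer is down again, then press the handle fully down again and finish like that, still holding it down with the warmer raised on the puck. Lift the warmer only with the jack, never by hand; what stands on it must stay standing, and leave the other things on the worktop alone.

Things in the scene. Friction and masses are not known exactly. Their poses are not given: they have to be found in the camera images.
- warmer_rail: fixed hinge rail of the warmer (steel box 150 (x) by 200 (y) mm, top plate 92 mm and gallery rails 105 mm up, 2.4 to 4 kg). Origin on the worktop under the warmer's middle; +y towards the side with the lift tongue, -x the front with knob and vents. The warmer tips about its -y edge (y = -100 mm, 18 mm up), raising its +y side
- lift_point (a point): lift point: centre of the downward face of a round boss (30 mm) under the lift tongue, 145 mm along +y from warmer_rail's origin, 52 mm up when down. The tongue is a level plate 56 mm wide, 6 mm thick, standing out 80 mm from the +y side, underside 55, top 61 mm up; a bolt head on it, 35 mm from its free end, marks the point
- warmer (a joint): tip angle of the warmer about its rail, rad: 0 = down, about 0.058 when the jack with puck is at the end of its stroke
- jack: loose lever jack, 0.77 kg, base plate 222 x 70 x 8 mm (x -117 to +105). Origin on the underside, below the housing's middle; +x towards the cup, handle to -x. Carry it by the housing: upright block 44 mm long (x), 40 mm wide (y), 8 to 85 mm above the underside. Handle pivot at x = -10 mm, 55 mm up. Set with its +x along warmer_rail's -y it clears the warmer
- saddle_seat (a point): centre of the cup's floor, 65 mm along +x from the jack's origin, 32 mm above its underside with the handle up. Round cup, 62 mm outside, 54 mm inside, rim 2.5 mm above the floor. It rises 44 mm per rad of handle and stays level. With puck in, handle up and jack on the worktop, 8 mm are free below the lift boss
- pump_handle (a joint): handle angle, rad: 0 = up (0.45 rad above level, sprung), 0.5 = stop at the bottom (0.05 rad below level); it comes up by itself when released. About 3 N at its end presses it while unloaded, 6 to 10 N with the warmer on the cup
- handle_end (a point): middle of the top face of the rubber grip (40 mm long, 30 wide, 14 thick) at the handle's end, 130 mm from the pivot; with the handle up 124 mm behind the jack's origin (x = -124 mm) and 118 mm up, fully down at x = -140 mm and 56 mm up
- lift_puck: loose black rubber disc, 44 mm diameter, 12 mm thick, lying flat on the worktop; origin at the centre of its underside
- tin: green food tin, 57 mm diameter, 72 mm high, standing on the warmer; origin at the centre of its underside
- jar: small white jar with orange lid, 54 mm diameter, 50 mm high, standing on the warmer; origin at the centre of its underside
- timer: white kitchen timer, 62 x 62 x 14 mm, lying on the worktop (bystander)
- jigger: steel double jigger, 44 mm diameter, 80 mm high, standing on the worktop (bystander)
- lids: stack of clear cup lids, 95 mm diameter, 20 mm high, on the worktop (bystander)
- lime: lime, 52 x 45 x 45 mm, on the worktop (bystander)
Things that resemble listed ones, but are neither listed nor needed, are in the scene too. There is more than one size of the jar; the one meant has the size given above.

How it is judged:
By the outcome, as a careful person would: the job done as asked, in the order asked, and still so for the second after the job is handed in, while the arm keeps its last pose, push and grip.
It also fails if it takes over 69 s, if anything falls off the work surface, if the arm or the gripper's body presses on something with over 40 N, if the wrist force passes 120 N, or if a joint passes its speed limit or range.

## Working session

There is one attempt and no reset: what is moved stays moved. The work goes in short steps, Python scripts to look and compute and a tool call to move; the robot and the scene stay as the last step left them, time stands still between calls to the robot, and variables do not carry over. Pictures are saved under pics/ and viewed, at most 10 in all, crops included, and the job is handed in when it is done.

Besides the shell and the picture viewer there is one more tool, called after "Emit:" in YAML: its name, and indented under it one key for each argument. apply_moves: Moves the arm, as the interface text tells. Its arguments: {"type":"object","properties":{"rows":{"type":"array"},"fingers":{"type":"number"},"grip_force":{"type":"number"}},"required":["rows"]}

```bash
mkdir -p pics; cat > h.py <<'E'
from bench import sense, eyes, job, models
import numpy as np, cv2
def snap(c,f=None):
    p,d=eyes.snapshot(c)
    if f: cv2.imwrite('pics/'+f,p[:,:,::-1])
    return p,d
E
python3 - <<'E'
from h import *
np.set_printoptions(precision=1,suppress=True)
s=sense(); print(s['time'],s['tool_pos'],s['tcp_rot'])
for c in ['top','scene']:
    p,d=snap(c,c+'1.png'); np.save(c+'_d.npy',d)
    K=eyes.get_calibration(c)
    for n in ['warmer_rail','lift_point','jack','saddle_seat','handle_end','lift_puck','tin','jar','timer','jigger','lids','lime']:
        for r in models.place_of(n,c)[:3]:
            X=np.array(r['xyz']); u=K['intrinsics']@(K['R']@X+K['t']); print(c,n,X,round(r['confidence'],2),(u[:2]/u[2]))
print(sense()['time'])
E
```

```text
0.0 [ 169.1 -575.1  207.9] [-179.9   -0.    16.4]
top warmer_rail [ 491.3 -129.2    0.7] 0.63 [369.2 239.9]
top lift_point [477.1  16.3  54. ] 0.71 [318.6 246. ]
top jack [481.  330.8  -1.8] 0.86 [201.  245.1]
top jack [ 519.1 -158.2   91. ] 0.24 [388.4 229.2]
top saddle_seat [477.6 271.2  31.9] 0.58 [221.7 246.5]
top handle_end [484.7 460.5 118.6] 0.94 [140.8 245.1]
top lift_puck [450.9 149.8   1.1] 0.75 [267.5 255.6]
top tin [ 519.8 -154.2   92.6] 0.6 [387.  228.9]
top jar [ 460.3 -156.2   86.9] 0.97 [387.6 252.3]
top timer [666.8 282.5   4.5] 0.94 [218.2 176.8]
top jigger [606.6 359.8  -0.6] 0.49 [190.1 199.1]
top lids [636.1 169.5   0.7] 0.63 [259.8 187.9]
top lime [608.9 437.9   1.2] 0.67 [161.2 198.4]
scene warmer_rail [ 491.6 -129.3    0.2] 0.9 [334.1 207.2]
scene lift_point [479.6  15.6  55. ] 0.77 [321.6 214.6]
scene jack [483.5 335.1  -3.1] 0.72 [263.  308.2]
scene jack [485.1 461.9 119.4] 0.43 [225.1 302.7]
scene saddle_seat [476.5 267.4  32.9] 0.54 [280.4 276.9]
scene handle_end [484.3 459.5 117.3] 0.74 [226.4 302.9]
scene lift_puck [450.9 156.4   0.2] 0.76 [310.3 263.8]
scene lift_puck [486.8 460.2 115.9] 0.39 [224.9 303.3]
scene tin [ 518.4 -158.    90.1] 0.9 [331.  174.8]
scene tin [483.8 465.2 118.5] 0.41 [224.7 304.6]
scene jar [ 460.7 -152.1   94.7] 0.77 [349.3 177.9]
scene jar [597.1  47.6   2.3] 0.48 [276.5 226.4]
scene timer [662.2 282.    1.3] 0.79 [207.4 267.8]
scene jigger [610.6 365.1   1. ] 0.93 [204.5 296.5]
scene lids [637.5 173.    2.5] 0.94 [240.3 246.1]
scene lime [607.9 441.4   1.3] 0.76 [183.  320.5]
1.3
```

```bash
python3 - <<'E'
import cv2,numpy as np
t=cv2.imread('pics/top1.png');s=cv2.imread('pics/scene1.png')
a=cv2.resize(t[140:320,110:440],None,fx=2.4,fy=2.4,interpolation=cv2.INTER_CUBIC)
cv2.imwrite('pics/topc.png',a)
E
```

```text
(no output)
```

View pics/topc.png

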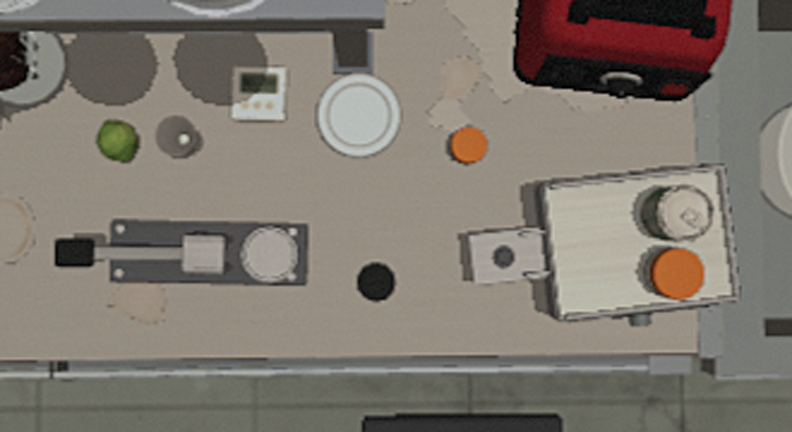

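View pics/scene1.png

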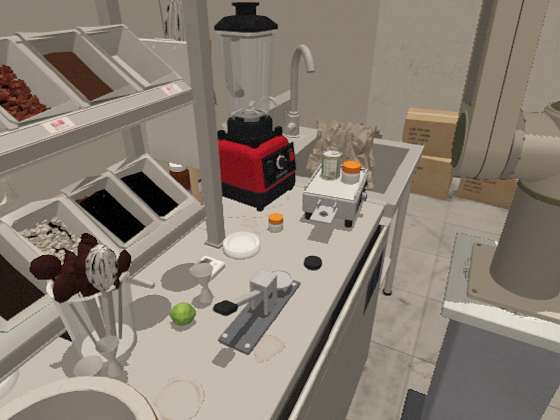

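The top view (crop) shows the jack at left, with its handle to the left and the cup at top-image px (222,246). The puck is the lone black disc at px (267,256), and the bolt on the tongue is at px (319,246). Two things match "jar with orange lid": px (388,252) on the warmer and px (305,200) on the worktop, which is smaller. The one on the warmer fits the task, and I don't need to reach for either. I'll measure more precisely and plan the approach.

```bash
cat >> h.py <<'E'
from scipy.spatial.transform import Rotation as Ro
np.set_printoptions(precision=1,suppress=True)
def cloud(c,d,pose=None):
    K=eyes.get_calibration(c); k=K['intrinsics']; v,u=np.mgrid[:420,:560]
    P=np.stack([(u-k[0,2])/k[0,0]*d,(v-k[1,2])/k[1,1]*d,d],-1)
    if c=='wrist':
        M=np.array(K['mount']); p,r=pose
        T=Ro.from_euler('xyz',r,degrees=True).as_matrix()
        return (P@M[:3,:3].T+M[:3,3])@T.T+np.array(p)
    return (P-K['t'])@K['R']
def plan(p,yaw,n,start=None):
    "n equal rows from the start pose (x,y,z,yaw) to p,yaw, tool down"
    if start is None:
        s=sense(); start=[*s['tool_pos'],s['tcp_rot'][2]]
    st=np.array(start,float); d=(np.array([*p,yaw])-st)/n; rows=[]
    for i in range(n):
        a=np.radians(st[3]+d[3]*i)
        rows.append([round(float(x),3) for x in (d[0]*np.cos(a)+d[1]*np.sin(a),d[0]*np.sin(a)-d[1]*np.cos(a),-d[2],0,0,-np.radians(d[3]))])
    for i in range(0,n,5): print([[round(r[0],1),round(r[1],1),round(r[2],1),0,0,r[5]] for r in rows[i:i+5]])
E
python3 - <<'E'
from h import *
d=np.load('top_d.npy'); P=cloud('top',d); x,y,z=P[...,0],P[...,1],P[...,2]
def rect(m,name):
    q=P[m][:,:2].astype(np.float32); print(name,m.sum(),np.median(P[m][:,2]),cv2.minAreaRect(q),q.mean(0))
box=lambda a,b,c,e:(x>a)&(x<b)&(y>c)&(y<e)
rect(box(420,540,200,450)&(z>3)&(z<14),'base')
rect(box(420,540,230,310)&(z>25)&(z<45),'cup')
rect(box(420,540,310,360)&(z>80)&(z<92),'housing')
rect(box(440,530,430,500)&(z>90),'grip')
rect(box(420,490,120,190)&(z>6)&(z<20),'puck')
rect(box(420,540,-25,80)&(z>50)&(z<70),'tongue')
rect(box(380,620,-260,-20)&(z>85)&(z<115),'warmer')
rect(box(380,620,-260,60)&(z>62)&(z<75)&(y>-20),'bolt')
print(eyes.get_calibration('wrist'))
plan([380,-300,250],70,8); plan([435,85,220],90,7,[380,-300,250,70])
E
```

```text
base 1456 7.7377280561302575 ((480.22021484375, 325.15283203125), (119.07687377929688, 249.58529663085938), 0.23303711414337158) [482.2 345.6]
cup 422 33.36409633795044 ((480.2745361328125, 270.16351318359375), (58.480403900146484, 60.72249221801758), 89.57579040527344) [480.6 269.7]
housing 277 85.39447358875233 ((481.8894958496094, 334.769775390625), (43.720436096191406, 38.07178497314453), 89.52947235107422) [482.  334.4]
grip 232 117.69262058685263 ((486.103271484375, 455.3036804199219), (48.16801834106445, 27.237022399902344), 88.83871459960938) [486.2 456.9]
puck 212 12.689545492189225 ((450.6942138671875, 156.2139434814453), (61.46207046508789, 64.7878189086914), 85.55643463134766) [448.  152.2]
tongue 586 61.75219214968543 ((492.2766418457031, 10.988021850585938), (86.9454116821289, 79.74687957763672), 5.569252014160156) [477.2  13.5]
warmer 3472 93.05882184027888 ((491.4029541015625, -129.0214385986328), (149.08172607421875, 198.9568634033203), 5.861211776733398) [ 490.4 -116.3]
bolt 265 63.721376429489915 ((476.3511657714844, 14.600625991821289), (55.21870422363281, 67.8736801147461), 5.009267330169678) [477.   15.2]
{'intrinsics': array([[326.5,   0. , 279.1],
       [  0. , 326.5, 211.8],
       [  0. ,   0. ,   1. ]]), 'mount': array([[  -0. ,   -1. ,   -0.3,   71.1],
       [   1. ,   -0. ,   -0. ,   -1.1],
       [  -0. ,   -0.3,    1. , -164.7],
       [   0. ,    0. ,    0. ,    1. ]])}
[[35.0, -25.6, -5.1, 0, 0, -0.117], [37.8, -21.4, -5.1, 0, 0, -0.117], [40.0, -16.8, -5.1, 0, 0, -0.117], [41.7, -12.0, -5.1, 0, 0, -0.117], [42.8, -7.1, -5.1, 0, 0, -0.117]]
[[43.3, -2.0, -5.1, 0, 0, -0.117], [43.3, 3.0, -5.1, 0, 0, -0.117], [42.6, 8.1, -5.1, 0, 0, -0.117]]
[[54.4, -11.4, 4.3, 0, 0, -0.05], [54.9, -8.7, 4.3, 0, 0, -0.05], [55.2, -6.0, 4.3, 0, 0, -0.05], [55.5, -3.2, 4.3, 0, 0, -0.05], [55.6, -0.4, 4.3, 0, 0, -0.05]]
[[55.5, 2.3, 4.3, 0, 0, -0.05], [55.3, 5.1, 4.3, 0, 0, -0.05]]
```

Emit:
apply_moves:
  rows:
    - [35, -25.6, -5, 0, 0, -0.117]
    - [37.8, -21.4, -5, 0, 0, -0.117]
    - [40, -16.8, -5, 0, 0, -0.117]
    - [41.7, -12, -5, 0, 0, -0.117]
    - [42.8, -7, -5, 0, 0, -0.117]
  fingers: 70

```text
time: 1.92
tool_pos: [301.8, -402.3, 234.3]
tcp_rot: [180.0, 0.0, 50.1]
ft_force: [0.8, -0.5, 0.0]
finger_gap: 69.6
grip_force: 0.0
```

Emit:
apply_moves:
  rows:
    - [43.3, -2, -5, 0, 0, -0.117]
    - [43.3, 3, -5, 0, 0, -0.117]
    - [42.6, 8, -5, 0, 0, -0.117]
    - [54.4, -11.4, 4.3, 0, 0, -0.05]
    - [54.9, -8.7, 4.3, 0, 0, -0.05]

```text
time: 2.55
tool_pos: [396.1, -188.5, 240.5]
tcp_rot: [180.0, -0.0, 75.8]
ft_force: [1.7, -0.1, 0.2]
finger_gap: 69.9
grip_force: 0.0
```

Emit:
apply_moves:
  rows:
    - [55.2, -6, 4.3, 0, 0, -0.05]
    - [55.5, -3, 4.3, 0, 0, -0.05]
    - [55.6, 0, 4.3, 0, 0, -0.05]
    - [55.5, 2.3, 4.3, 0, 0, -0.05]
    - [55.3, 5, 4.3, 0, 0, -0.05]

```text
time: 3.18
tool_pos: [435.5, 86.8, 219.1]
tcp_rot: [179.9, 0.0, 90.2]
ft_force: [0.5, -0.8, -0.1]
finger_gap: 70.0
grip_force: 0.0
```

Emit:
apply_moves:
  rows:
    - [40, 5, 3, 0, 0, 0]
    - [20, 5, 3, 0, 0, 0]
    - [0, 0, 0, 0, 0, 0]
    - [0, 0, 0, 0, 0, 0]
    - [0, 0, 0, 0, 0, 0]

```text
time: 3.8
tool_pos: [445.5, 144.1, 213.1]
tcp_rot: [180.0, 0.0, 90.0]
ft_force: [0.1, 0.2, 0.8]
finger_gap: 70.1
grip_force: 0.0
```

```bash
python3 - <<'E'
from h import *
s=sense(); pose=(s['tool_pos'],s['tcp_rot'])
p,d=snap('wrist','w1.png'); P=cloud('wrist',d,pose); np.save('w1P.npy',P)
x,y,z=P[...,0],P[...,1],P[...,2]
hsv=cv2.cvtColor(p,cv2.COLOR_RGB2HSV)
def fit(m,n):
    m=m&(d>0); 
    k,l,st,_=cv2.connectedComponentsWithStats(m.astype(np.uint8))
    if k<2: print(n,'none'); return
    i=1+np.argmax(st[1:,4]); q=P[l==i]; 
    print(n,st[i],np.median(q[:,2]),cv2.minAreaRect(q[:,:2].astype(np.float32)),cv2.minEnclosingCircle(q[:,:2].astype(np.float32)))
fit((abs(x-450)<40)&(abs(y-152)<40)&(hsv[...,2]<60),'puck')
fit((abs(x-480)<60)&(abs(y-270)<45)&(z>28)&(z<42),'cup')
fit((abs(x-478)<50)&(abs(y-15)<40)&(z>63.5)&(z<72),'bolt')
fit((abs(x-478)<50)&(y>-19)&(y<80)&(z>55)&(z<64),'tongue')
for n in ['lift_puck','saddle_seat','lift_point']:
    for r in models.place_of(n,'wrist')[:2]: print(n,np.array(r['xyz']),r['confidence'])
    for r in models.cut_out(n,'wrist')[:1]:
        m=r['pixels']&(d>0); print(' mask',m.sum(),P[m].mean(0))
E
```

```text
puck [  133   261   301   159 22371] 317.1601093820706 ((449.996826171875, 150.49618530273438), (32.50824737548828, 80.36339569091797), 88.82991790771484) ((449.6423645019531, 148.75051879882812), 41.939701080322266)
cup [ 283   20   64   71 3484] 32.027019476132736 ((478.9617004394531, 272.3343505859375), (60.78299331665039, 60.640254974365234), 44.75370788574219) ((479.10107421875, 272.2266845703125), 30.87738609313965)
bolt [300 300  14  14 143] 66.62824880249804 ((474.9800720214844, 17.364198684692383), (13.87232494354248, 15.310871124267578), 5.398428440093994) ((473.6805419921875, 17.75489044189453), 8.394794464111328)
tongue [ 279  272   55   62 2720] 60.78784282451285 ((475.31146240234375, 16.10235595703125), (56.0, 73.24700927734375), 5.959506034851074) ((475.261474609375, 16.05325698852539), 45.161155700683594)
lift_puck [451.5 153.9  -5.1] 0.69
 mask 1109 [446.3 155.5  11.7]
saddle_seat [474.7 268.1  34.6] 0.62
 mask 3488 [479.5 273.   32.1]
lift_point [474.5  11.   51.7] 0.82
 mask 7996 [477.6 -11.   65.3]
```

View pics/w1.png

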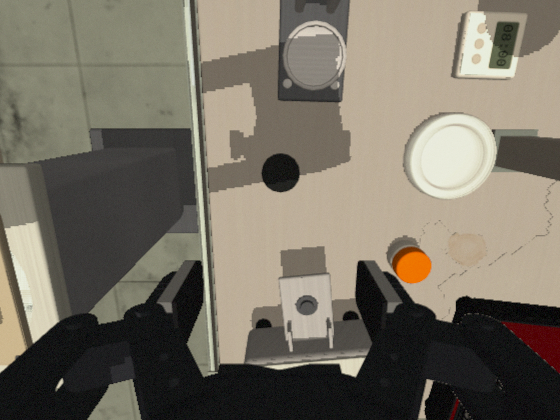

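The wrist view shows the puck at px (280,173), the cup at (314,55) and the bolt at (307,305). The puck lies clear of everything, so I'll descend on it.

Emit:
apply_moves:
  rows:
    - [5, 1, 55, 0, 0, 0]
    - [5, 1, 55, 0, 0, 0]
    - [0, 0, 50, 0, 0, 0]
    - [0, 0, 35, 0, 0, 0]
    - [0, 0, 15, 0, 0, 0]

```text
time: 4.78
tool_pos: [445.5, 154.5, 0.7]
tcp_rot: [-179.8, 0.0, 90.1]
ft_force: [-0.2, 0.6, 0.8]
finger_gap: 70.0
grip_force: 0.0
```

Emit:
apply_moves:
  rows:
    - [0, 0, 0, 0, 0, 0]
    - [0, 0, 0, 0, 0, 0]
    - [0, 0, 0, 0, 0, 0]
    - [0, 0, 0, 0, 0, 0]
    - [0, 0, 0, 0, 0, 0]
  fingers: 35
  grip_force: 30

```text
time: 5.4
tool_pos: [447.7, 155.0, 3.4]
tcp_rot: [180.0, -0.0, 90.1]
ft_force: [0.1, -0.4, 0.7]
finger_gap: 35.0
grip_force: 0.0
```

```bash
python3 - <<'E'
from h import *
s=sense(); print(s['tool_pos'],s['finger_gap'],s['grip_force'])
p,d=snap('wrist'); cv2.imwrite('pics/w2.png',cv2.resize(p[200:420,140:420,::-1],None,fx=2.5,fy=2.5))
p,d=snap('scene'); cv2.imwrite('pics/s2.png',cv2.resize(p[180:330,220:400,::-1],None,fx=4,fy=4))
E
```

```text
[447.7 155.    3.4] 35.0192994339088 0.0
```

View pics/s2.png

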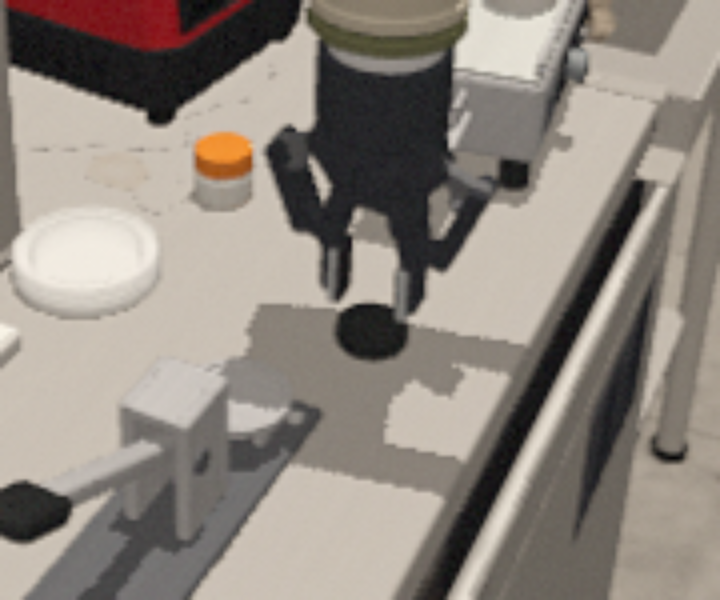

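```bash
python3 - <<'E'
from h import *
K=eyes.get_calibration('scene')
for dx in (-17.5,17.5):
  for zz in (3.4,16,25):
    u=K['intrinsics']@(K['R']@np.array([447.7+dx,155,zz])+K['t']); print(dx,zz,((u[:2]/u[2])-[220,180])*4)
for X in ([447,154,12],[447,150,12],[447,160,12]):
    u=K['intrinsics']@(K['R']@np.array(X)+K['t']); print(X,((u[:2]/u[2])-[220,180])*4)
eyes.snapshot('scene')
for r in models.place_of('lift_puck','scene')[:2]: print(np.array(r['xyz']),r['confidence'])
E
```

```text
-17.5 3.4 [394.6 339.2]
-17.5 16 [395.7 322.3]
-17.5 25 [396.5 310.1]
17.5 3.4 [340.5 322.9]
17.5 16 [341.2 306.1]
17.5 25 [341.8 294. ]
[447, 154, 12] [369.7 318.9]
[447, 150, 12] [372.2 315.3]
[447, 160, 12] [365.9 324.5]
[449.2 153.5   0.1] 0.79
[ 519.3 -156.    92.1] 0.59
```

View pics/w2.png

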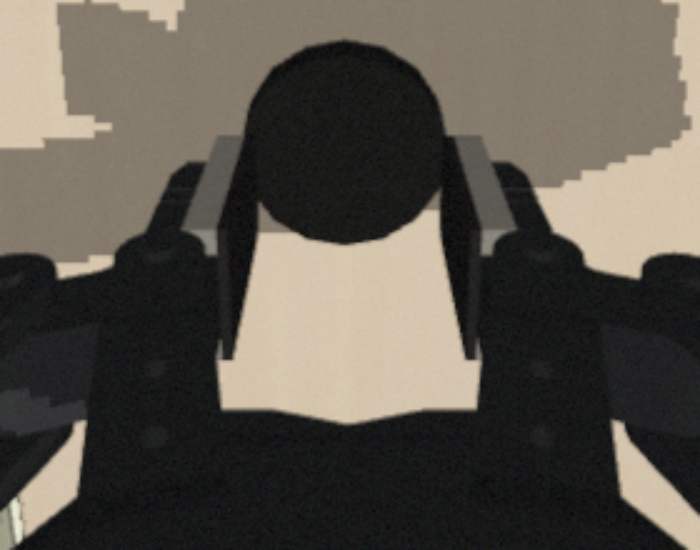

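```bash
python3 - <<'E'
from h import *
s=sense(); p,d=snap('wrist'); P=cloud('wrist',d,(s['tool_pos'],s['tcp_rot'])); print(s['tool_pos'])
for r in (250,256,262,268,274,280,284,290,300):
    print(r,[ (int(c),P[r,c].round(0).tolist()) for c in (228,236,240,242,278,316,318,320,330)])
m=(abs(P[...,0]-447)<30)&(abs(P[...,1]-155)<40)&(P[...,2]<14)&(P[...,2]>9)
q=P[m]; print(len(q),q.mean(0),cv2.minEnclosingCircle(q[:,:2].astype(np.float32)))
E
```

```text
[447.3 154.9   2.9]
250 [(228, [418.0, 156.0, 0.0]), (236, [423.0, 156.0, -0.0]), (240, [427.0, 161.0, 12.0]), (242, [428.0, 161.0, 11.0]), (278, [446.0, 161.0, 11.0]), (316, [466.0, 161.0, 12.0]), (318, [467.0, 161.0, 11.0]), (320, [469.0, 156.0, 0.0]), (330, [475.0, 156.0, 0.0])]
256 [(228, [424.0, 167.0, 33.0]), (236, [427.0, 167.0, 33.0]), (240, [429.0, 167.0, 33.0]), (242, [429.0, 164.0, 27.0]), (278, [446.0, 157.0, 11.0]), (316, [466.0, 158.0, 12.0]), (318, [464.0, 166.0, 31.0]), (320, [465.0, 167.0, 32.0]), (330, [469.0, 167.0, 33.0])]
262 [(228, [425.0, 167.0, 39.0]), (236, [428.0, 167.0, 39.0]), (240, [429.0, 165.0, 35.0]), (242, [429.0, 161.0, 27.0]), (278, [446.0, 154.0, 11.0]), (316, [466.0, 155.0, 13.0]), (318, [464.0, 164.0, 32.0]), (320, [465.0, 166.0, 37.0]), (330, [469.0, 167.0, 40.0])]
268 [(228, [426.0, 167.0, 45.0]), (236, [429.0, 167.0, 45.0]), (240, [430.0, 163.0, 36.0]), (242, [429.0, 159.0, 29.0]), (278, [446.0, 151.0, 12.0]), (316, [466.0, 151.0, 11.0]), (318, [465.0, 161.0, 32.0]), (320, [464.0, 164.0, 39.0]), (330, [468.0, 167.0, 45.0])]
274 [(228, [426.0, 
[... 695 characters left out ...]
8, [464.0, 154.0, 35.0]), (320, [465.0, 157.0, 41.0]), (330, [466.0, 167.0, 58.0])]
290 [(228, [428.0, 167.0, 63.0]), (236, [429.0, 160.0, 51.0]), (240, [429.0, 153.0, 39.0]), (242, [430.0, 149.0, 32.0]), (278, [446.0, 138.0, 12.0]), (316, [464.0, 147.0, 28.0]), (318, [465.0, 151.0, 35.0]), (320, [464.0, 155.0, 42.0]), (330, [465.0, 167.0, 62.0])]
300 [(228, [428.0, 163.0, 63.0]), (236, [429.0, 156.0, 52.0]), (240, [430.0, 150.0, 41.0]), (242, [425.0, 125.0, -0.0]), (278, [446.0, 125.0, 0.0]), (316, [468.0, 125.0, -0.0]), (318, [464.0, 147.0, 37.0]), (320, [465.0, 151.0, 43.0]), (330, [465.0, 163.0, 63.0])]
4870 [446.6 156.   11.7] ((446.2856140136719, 154.7197723388672), 22.096336364746094)
```

The puck wasn't gripped. The wrist depth puts the fingertips about 25 mm above the reported TCP, so they closed over the puck, and the scene view agrees. I'll open, go lower in steps, and measure the tip height.

Emit:
apply_moves:
  rows:
    - [0, 0, 0, 0, 0, 0]
    - [0, 0, 0, 0, 0, 0]
    - [0, 0, 5, 0, 0, 0]
    - [0, 0, 5, 0, 0, 0]
    - [0, -1, 4, 0, 0, 0]
  fingers: 56

```text
time: 6.28
tool_pos: [446.0, 154.8, -11.7]
tcp_rot: [-180.0, 0.0, 90.1]
ft_force: [-0.1, -0.1, -0.5]
finger_gap: 55.9
grip_force: 0.0
```

```bash
cat >> h.py <<'E'
def tips():
    s=sense(); p,d=snap('wrist'); P=cloud('wrist',d,(s['tool_pos'],s['tcp_rot'])); t=np.array(s['tool_pos'])
    T=Ro.from_euler('xyz',s['tcp_rot'],degrees=True).as_matrix(); Q=(P-t)@T  # tool coords
    for sg in (-1,1):
        y=sg*Q[...,1]; m=(d>0)&(y>s['finger_gap']/2-1)&(y<s['finger_gap']/2+12)&(Q[...,0]>9)&(Q[...,0]<15)&(Q[...,2]<2)&(Q[...,2]>-60)
        q=Q[m]; print('finger',sg,len(q),'furthest tool z',np.sort(q[:,2])[-6:] if len(q) else None)
    print(s['tool_pos'],s['finger_gap'],s['ft_force']); return p,d,P
E
python3 - <<'E'
from h import *
tips()
E
```

```text
finger -1 972 furthest tool z [-10.1 -10.1  -9.9  -9.7  -9.6  -9.5]
finger 1 973 furthest tool z [-10.3 -10.2 -10.1 -10.1  -9.8  -9.7]
[446.  154.8 -11.7] 55.90940474919638 [-0.1 -0.1 -0.5]
```

```bash
python3 - <<'E'
from h import *
s=sense(); p,d=snap('wrist'); P=cloud('wrist',d,(s['tool_pos'],s['tcp_rot']))
dx=P[...,0]-446; dy=P[...,1]-154.8
for sg in (-1,1):
    m=(d>0)&(sg*dx>25)&(sg*dx<45)&(dy>5)&(dy<16)&(P[...,2]<45)
    print(sg,np.histogram(P[m][:,2],bins=np.arange(-4,46,3))); 
    m&=P[...,2]>6; v=np.where(m.any(1))[0]; r=v[0]; print(r,P[r][m[r]][:6])
E
```

```text
-1 (array([127, 700,   0,   0,   0,   1,  14,  41,  84, 102, 105, 121, 128,
       129, 138, 157]), array([-4, -1,  2,  5,  8, 11, 14, 17, 20, 23, 26, 29, 32, 35, 38, 41, 44]))
257 [[410.6 166.9  18.7]
 [411.  166.7  18.3]
 [411.7 167.2  19.5]
 [411.8 166.6  18. ]
 [412.4 166.8  18.5]
 [412.9 166.8  18.7]]
1 (array([179, 630,   0,   0,   0,   2,  13,  49,  79, 103, 106, 120, 131,
       124, 148, 150]), array([-4, -1,  2,  5,  8, 11, 14, 17, 20, 23, 26, 29, 32, 35, 38, 41, 44]))
257 [[473.  166.7  18.2]
 [473.4 166.9  18.6]
 [474.  166.5  17.7]
 [474.4 166.6  18. ]
 [474.8 166.7  18.3]
 [475.4 166.5  17.7]]
```

Emit:
apply_moves:
  rows:
    - [0, 0, 5, 0, 0, 0]
    - [0, 0, 4.5, 0, 0, 0]
    - [0, 0, 0, 0, 0, 0]
    - [0, 0, 0, 0, 0, 0]
    - [0, 0, 0, 0, 0, 0]

```text
time: 7.0
tool_pos: [446.5, 155.0, -20.4]
tcp_rot: [180.0, -0.0, 90.1]
ft_force: [1.1, 1.0, 0.7]
finger_gap: 55.9
grip_force: 0.0
```

Emit:
apply_moves:
  rows:
    - [0, 0, 0, 0, 0, 0]
    - [0, 0, 0, 0, 0, 0]
    - [0, 0, 0, 0, 0, 0]
    - [0, 0, 0, 0, 0, 0]
    - [0, 0, 0, 0, 0, 0]
  fingers: 38
  grip_force: 30

```text
time: 7.62
tool_pos: [446.5, 155.0, -20.1]
tcp_rot: [180.0, -0.0, 90.1]
ft_force: [-2.2, -0.9, 4.6]
finger_gap: 42.5
grip_force: 29.8
```

Gripped at 42.5 mm with 30 N. I'll lift, move toward the cup, then check the puck's position in the hand, the cup, and the body clearance.

Emit:
apply_moves:
  rows:
    - [0, 0, -20, 0, 0, 0]
    - [0, 0, -40, 0, 0, 0]
    - [10, 10, -30, 0, 0, 0]
    - [30, 12, 0, 0, 0, 0]
    - [30, 11, 0, 0, 0, 0]

```text
time: 8.25
tool_pos: [480.3, 225.8, 70.4]
tcp_rot: [179.9, -0.0, 90.0]
ft_force: [-0.2, 0.5, 0.4]
finger_gap: 42.0
grip_force: 30.6
```

Emit:
apply_moves:
  rows:
    - [5, 0, 0, 0, 0, 0]
    - [0, 0, 0, 0, 0, 0]
    - [0, 0, 0, 0, 0, 0]
    - [0, 0, 0, 0, 0, 0]
    - [0, 0, 0, 0, 0, 0]

```text
time: 8.88
tool_pos: [479.2, 229.5, 69.5]
tcp_rot: [180.0, 0.0, 90.0]
ft_force: [0.7, -0.7, 0.7]
finger_gap: 42.4
grip_force: 30.6
```

```bash
python3 - <<'E'
from h import *
s=sense(); p,d=snap('wrist','w3.png'); P=cloud('wrist',d,(s['tool_pos'],s['tcp_rot'])); t=np.array(s['tool_pos']); print(t,s['finger_gap'])
T=Ro.from_euler('xyz',s['tcp_rot'],degrees=True).as_matrix(); Q=(P-t)@T
for r in range(300,420,15): print(r,Q[r,278].round(0),Q[r,220].round(0),Q[r,200].round(0))
def fit(m,n):
    k,l,st,_=cv2.connectedComponentsWithStats((m&(d>0)).astype(np.uint8))
    i=1+np.argmax(st[1:,4]); q=P[l==i]; print(n,st[i],q.mean(0),cv2.minEnclosingCircle(q[:,:2].astype(np.float32)))
    return q
x,y,z=P[...,0],P[...,1],P[...,2]
fit((abs(x-480)<60)&(abs(y-270)<45)&(z>28)&(z<42),'cup')
fit((abs(x-480)<60)&(abs(y-334)<35)&(z>80)&(z<92),'housing')
g=(abs(Q[...,1])<19)&(abs(Q[...,0])<30)&(Q[...,2]>-60)&(Q[...,2]<-5)
q=Q[g&(d>0)]; print('puck tool', np.percentile(q,[1,50,99],axis=0)); fit(g,'puck')
E
```

```text
[479.2 229.5  69.5] 42.351779631274056
300 [ -9.  -1. -32.] [  9. -22. -61.] [ 13. -27. -68.]
315 [-16.  -1. -32.] [  3. -22. -62.] [ 13. -25. -76.]
330 [-99.  -2.  69.] [ -4. -22. -61.] [ 18. -21. -91.]
345 [-114.   -2.   69.] [-115.  -51.   70.] [ 18. -20. -97.]
360 [-129.   -2.   70.] [  18.  -14. -102.] [  18.  -19. -102.]
375 [  12.   -1. -100.] [  18.  -13. -106.] [  17.  -18. -105.]
390 [  12.   -1. -104.] [  19.  -13. -111.] [  19.  -17. -111.]
405 [  12.   -1. -109.] [  21.  -11. -117.] [  20.  -15. -116.]
cup [ 230  114  100  101 7784] [479.1 273.2  32.3] ((479.18829345703125, 272.2658386230469), 30.932117462158203)
housing [ 237    0   97   86 7974] [480.8 331.3  84.6] ((481.0290832519531, 331.94915771484375), 24.785526275634766)
puck tool [[-19.8 -18.4 -33.1]
 [  2.8  -0.1 -31.7]
 [ 21.3  18.3 -22.5]]
puck [ 238  230   85   94 6626] [479.1 231.9 100.8] ((478.751708984375, 229.39259338378906), 22.13089942932129)
```

View pics/w3.png

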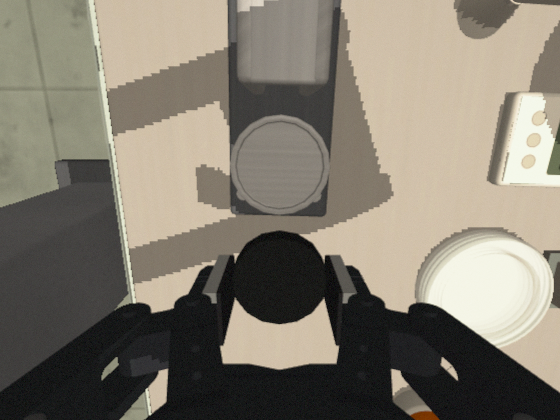

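The puck is centred in the fingers and its underside is 20 mm above the TCP. The cup is at px (280,165), world (479.2, 272.3). I'll place it.

Emit:
apply_moves:
  rows:
    - [20, 0, 0, 0, 0, 0]
    - [18, 0, 10, 0, 0, 0]
    - [5, 0, 20, 0, 0, 0]
    - [0, 0, 17, 0, 0, 0]
    - [0, 0, 8, 0, 0, 0]

```text
time: 9.55
tool_pos: [477.5, 272.1, 11.7]
tcp_rot: [-179.8, 0.1, 90.1]
ft_force: [-5.0, -2.1, 13.4]
finger_gap: 41.8
grip_force: 32.1
```

Emit:
apply_moves:
  rows:
    - [0, 0, 0.5, 0, 0, 0]
    - [0, 0, 0, 0, 0, 0]
    - [0, 0, 0, 0, 0, 0]
    - [0, 0, 0, 0, 0, 0]
    - [0, 0, 0, 0, 0, 0]

```text
time: 10.18
tool_pos: [479.3, 273.0, 14.1]
tcp_rot: [180.0, -0.0, 90.1]
ft_force: [0.8, 0.1, -0.7]
finger_gap: 41.9
grip_force: 30.6
```

Emit:
apply_moves:
  rows:
    - [0, 0, 0, 0, 0, 0]
    - [0, 0, 0, 0, 0, 0]
    - [0, 0, 0, 0, 0, 0]
    - [0, 0, -5, 0, 0, 0]
    - [0, 0, -30, 0, 0, 0]
  fingers: 62

```text
time: 10.8
tool_pos: [477.2, 272.1, 47.2]
tcp_rot: [-179.8, 0.1, 90.1]
ft_force: [0.1, -0.6, 0.0]
finger_gap: 62.4
grip_force: 0.0
```

Emit:
apply_moves:
  rows:
    - [0, 0, -50, 0, 0, 0]
    - [0, 0, -60, 0, 0, 0]
    - [0, 0, -30, 0, 0, 0]
    - [0, 0, 0, 0, 0, 0]
    - [0, 0, 0, 0, 0, 0]
  fingers: 75

```text
time: 11.42
tool_pos: [478.8, 272.8, 188.1]
tcp_rot: [-179.9, 0.0, 90.1]
ft_force: [0.5, 0.1, -0.9]
finger_gap: 75.0
grip_force: 0.0
```

```bash
python3 - <<'E'
from h import *
s=sense(); p,d=snap('wrist','w4.png'); P=cloud('wrist',d,(s['tool_pos'],s['tcp_rot'])); print(s['tool_pos'],s['tcp_rot'])
x,y,z=P[...,0],P[...,1],P[...,2]
def fit(m,n):
    k,l,st,_=cv2.connectedComponentsWithStats((m&(d>0)).astype(np.uint8))
    i=1+np.argmax(st[1:,4]); q=P[l==i]; print(n,st[i],q.mean(0),cv2.minEnclosingCircle(q[:,:2].astype(np.float32)),cv2.minAreaRect(q[:,:2].astype(np.float32)))
fit((abs(x-480)<60)&(abs(y-270)<45)&(z>39.5)&(z<60),'puck')
fit((abs(x-480)<60)&(abs(y-270)<45)&(z>28)&(z<60),'cup')
fit((abs(x-480)<60)&(abs(y-334)<35)&(z>80)&(z<92),'housing')
m=(abs(x-480)<50)&(y>225)&(y<440)&(z>4)&(z<12); fit(m,'base')
for lo in (310,340,370,400):
    k=m&(y>lo)&(y<lo+30); print(lo,np.percentile(x[k],[0.5,99.5]) if k.sum()>50 else None)
E
```

```text
[478.8 272.8 188.1] [-179.9    0.    90.1]
puck [ 258  171   45   45 1532] [479.  273.6  43.6] ((478.83746337890625, 272.7655029296875), 22.033845901489258) ((479.12591552734375, 273.09503173828125), (42.81613540649414, 42.806434631347656), 13.518643379211426)
cup [ 250  161   62   61 2904] [479.2 274.5  38.6] ((479.1463928222656, 272.3117370605469), 31.0079402923584) ((479.0113830566406, 272.5739440917969), (60.81549072265625, 61.10479736328125), 27.287004470825195)
housing [ 258   97   51   58 2814] [480.8 337.9  84.6] ((481.01434326171875, 337.2070007324219), 28.198890686035156) ((481.0251770019531, 337.25030517578125), (44.19172286987305, 39.90781784057617), 89.03035736083984)
base [ 248    9   75  213 7039] [481.6 368.6   7.7] ((481.24554443359375, 337.293701171875), 108.65084838867188) ((481.00177001953125, 336.686767578125), (208.03819274902344, 70.05552673339844), 88.25593566894531)
310 [446.6 515.6]
340 [447.3 516.2]
370 [448.2 516.9]
400 [448.9 517.8]
```

View pics/w4.png

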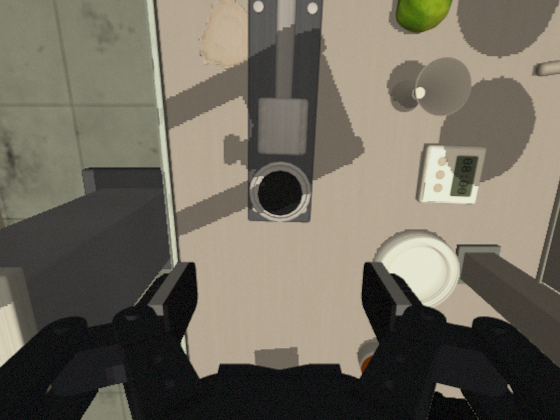

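The puck is seated in the cup with its top at 43.6 mm, and it's centred within 0.5 mm (px 280,194). Next I'll grip the housing at (481.0, 337.3), with tool yaw 88.4.

Emit:
apply_moves:
  rows:
    - [25, 1, 0, 0, 0, 0.03]
    - [30, 1, 20, 0, 0, 0]
    - [9, 2, 50, 0, 0, 0]
    - [0, 0, 50, 0, 0, 0]
    - [0, 0, 40, 0, 0, 0]
  fingers: 75

```text
time: 12.1
tool_pos: [481.8, 335.7, 24.4]
tcp_rot: [-179.7, 0.2, 88.4]
ft_force: [0.1, 0.2, -0.8]
finger_gap: 75.0
grip_force: 0.0
```

Emit:
apply_moves:
  rows:
    - [0, 0, 14, 0, 0, 0]
    - [0, 0, 4, 0, 0, 0]
    - [0, 0, 0, 0, 0, 0]
    - [0, 0, 0, 0, 0, 0]
    - [0, 0, 0, 0, 0, 0]

```text
time: 12.72
tool_pos: [485.3, 337.4, 12.3]
tcp_rot: [179.9, -0.1, 88.3]
ft_force: [-0.2, -0.2, -0.4]
finger_gap: 75.1
grip_force: 0.0
```

Emit:
apply_moves:
  rows:
    - [0, -4.3, 2, 0, 0, 0]
    - [0, 0, 0, 0, 0, 0]
    - [0, 0, 0, 0, 0, 0]
    - [0, 0, 0, 0, 0, 0]
    - [0, 0, 0, 0, 0, 0]
  fingers: 52

```text
time: 13.35
tool_pos: [480.1, 337.0, 8.9]
tcp_rot: [180.0, -0.0, 88.3]
ft_force: [0.2, 0.2, 0.0]
finger_gap: 52.3
grip_force: 0.0
```

Emit:
apply_moves:
  rows:
    - [0, 0, 0, 0, 0, 0]
    - [0, 0, 0, 0, 0, 0]
    - [0, 0, 0, 0, 0, 0]
    - [0, 0, 0, 0, 0, 0]
    - [0, 0, 0, 0, 0, 0]
  fingers: 34
  grip_force: 70

```text
time: 13.98
tool_pos: [480.4, 337.1, 9.1]
tcp_rot: [180.0, -0.0, 88.3]
ft_force: [4.3, -0.7, 1.7]
finger_gap: 39.6
grip_force: 55.6
```

Emit:
apply_moves:
  rows:
    - [0, 0, 0, 0, 0, 0]
    - [0, 0, -2, 0, 0, 0]
    - [0, 0, -4, 0, 0, 0]
    - [0, 0, -6, 0, 0, 0]
    - [0, 0, -3, 0, 0, 0]

```text
time: 14.6
tool_pos: [480.0, 337.1, 24.2]
tcp_rot: [-180.0, -0.0, 88.3]
ft_force: [0.6, 0.1, -7.8]
finger_gap: 39.2
grip_force: 56.2
```

```bash
python3 - <<'E'
from h import *
s=sense(); print(s['tool_pos'],s['tcp_rot'],s['finger_gap'],s['grip_force'],s['ft_force'],s['wrist_torque'])
p,d=snap('wrist'); P=cloud('wrist',d,(s['tool_pos'],s['tcp_rot']));x,y,z=P[...,0],P[...,1],P[...,2]
m=(abs(x-480)<60)&(y>340)&(y<450)&(z>8)&(z<40);q=P[m&(d>0)];print(len(q),np.percentile(q[:,2],[5,50,95]))
for lo in (350,375,400,425):
    k=m&(y>lo)&(y<lo+20); print(lo,k.sum(),np.median(z[k]),np.percentile(x[k],[1,99]))
plan([472,130,s['tool_pos'][2]],95,8)
E
```

```text
[480.  337.1  24.2] [-180.    -0.    88.3] 39.20323153659831 56.180307269096375 [ 0.6  0.1 -7.8] [ 0. -0.  0.]
18244 [21.6 22.9 25.5]
350 2925 22.965862249024394 [446.3 514.6]
375 3353 22.876356744067788 [447.1 515.3]
400 3641 22.88065407998776 [447.6 516. ]
425 4023 23.030829135824863 [448.2 516.7]
[[-25.9, -0.3, 0.1, 0, 0, -0.015], [-25.9, -0.7, 0.1, 0, 0, -0.015], [-25.9, -1.0, 0.1, 0, 0, -0.015], [-25.9, -1.4, 0.1, 0, 0, -0.015], [-25.9, -1.8, 0.1, 0, 0, -0.015]]
[[-25.8, -2.2, 0.1, 0, 0, -0.015], [-25.8, -2.5, 0.1, 0, 0, -0.015], [-25.8, -2.9, 0.1, 0, 0, -0.015]]
```

The jack is held level, 15 mm up. I'll carry it toward the tongue and stop short of it.

Emit:
apply_moves:
  rows:
    - [-12, 0, 0, 0, 0, 0]
    - [-22, -0.5, 0, 0, 0, -0.02]
    - [-26, -1, 0, 0, 0, -0.02]
    - [-26, -1.5, 0, 0, 0, -0.02]
    - [-26, -2, 0, 0, 0, -0.02]

```text
time: 15.28
tool_pos: [474.4, 223.3, 23.7]
tcp_rot: [-180.0, 0.0, 93.0]
ft_force: [-0.4, -0.4, -7.5]
finger_gap: 39.6
grip_force: 56.6
```

Emit:
apply_moves:
  rows:
    - [-26, -2, 0, 0, 0, -0.02]
    - [-22, -2, 0, 0, 0, -0.02]
    - [-12, -1, 0, 0, 0, -0.006]
    - [0, 0, 0, 0, 0, 0]
    - [0, 0, 0, 0, 0, 0]

```text
time: 15.9
tool_pos: [474.0, 165.3, 24.0]
tcp_rot: [180.0, -0.0, 95.5]
ft_force: [-1.0, 0.2, -8.4]
finger_gap: 39.1
grip_force: 56.6
```

```bash
cat > look.py <<'E'
from h import *
s=sense(); print(s['tool_pos'],s['tcp_rot'],s['finger_gap'],s['ft_force'])
for c in ('wrist','top'):
    p,d=snap(c,c+'L.png'); P=cloud(c,d,(s['tool_pos'],s['tcp_rot']));x,y,z=P[...,0],P[...,1],P[...,2]
    ty=s['tool_pos'][1]
    def fit(m,n):
        k,l,st,_=cv2.connectedComponentsWithStats((m&(d>0)).astype(np.uint8))
        if k<2: return print(c,n,'none')
        i=1+np.argmax(st[1:,4]); q=P[l==i].astype(np.float32); print(c,n,st[i,4],q.mean(0),'circ',np.array(cv2.minEnclosingCircle(q[:,:2])[0]),cv2.minAreaRect(q[:,:2]))
    fit((abs(x-477)<50)&(abs(y-15)<40)&(z>64.5)&(z<72),'bolt')
    fit((abs(x-477)<45)&(y>-17)&(y<60)&(z>57)&(z<64),'tongue')
    fit((abs(x-480)<100)&(abs(y+129)<125)&(z>86)&(z<110),'warmer')
    m=(abs(x-472)<60)&(y>ty-150)&(y<ty+130)
    fit(m&(y<ty-40)&(z>55)&(z<64)&(abs(y-16)>45),'puck')
    b=m&(z>14)&(z<30)&(y>ty+30)
    fit(b,'base')
    e=[(y0+5,*np.percentile(x[b&(y>y0)&(y<y0+10)],[2,98])) for y0 in range(int(ty)+35,int(ty)+105,10) if (b&(y>y0)&(y<y0+10)).sum()>30]
    if len(e)>3: e=np.array(e); print(c,'jack edge yaw',[np.degrees(np.arctan(np.polyfit(e[:,0],e[:,i],1)[0])) for i in (1,2)])
E
python3 look.py
```

```text
[474.  165.3  24. ] [180.   -0.   95.5] 39.12701594800999 [-1.   0.2 -8.4]
wrist bolt none
wrist tongue none
wrist warmer none
wrist puck noneTraceback (most recent call last):
  File "look.py", line 16, in <module>
    fit(b,'base')
    ~~~^^^^^^^^^^
  File "look.py", line 9, in fit
    i=1+np.argmax(st[1:,4]); q=P[l==i].astype(np.float32); print(c,n,st[i,4],q.mean(0),'circ',np.array(cv2.minEnclosingCircle(q[:,:2])[0]),cv2.minAreaRect(q[:,:2]))
                                                                                                       ~~~~~~~~~~~~~~~~~~~~~~^^^^^^^^^
cv2.error: OpenCV(4.12.0) /io/opencv/modules/imgproc/src/shapedescr.cpp:201: error: (-215:Assertion failed) count >= 0 && (depth == CV_32F || depth == CV_32S) in function 'minEnclosingCircle'
```

Emit:
apply_moves:
  rows:
    - [-3, -4, 2, 0, 0, 0]
    - [-4, -5, 4, 0, 0, 0]
    - [-3, -4.5, 4, 0, 0, 0]
    - [0, 0, 1, 0, 0, 0]
    - [0, 0, 0, 0, 0, 0]

```text
time: 16.58
tool_pos: [461.4, 153.5, 12.9]
tcp_rot: [180.0, -0.0, 95.5]
ft_force: [-0.5, -0.6, -7.7]
finger_gap: 39.5
grip_force: 56.7
```

```bash
python3 - <<'E'
from h import *
s=sense(); print(s['tool_pos'],s['tcp_rot'])
p,d=snap('wrist'); P=cloud('wrist',d,(s['tool_pos'],s['tcp_rot']));x,y,z=P[...,0],P[...,1],P[...,2]
ty=s['tool_pos'][1]; b=(d>0)&(abs(x-460)<60)&(y>ty+30)&(y<ty+112)&(z>8)&(z<30)
print(b.sum(),np.median(z[b]))
ys=[];a=[];c=[]
for r in range(0,420):
    k=b[r]
    if k.sum()>60: ys.append(np.median(y[r][k])); a.append(x[r][k].min()); c.append(x[r][k].max())
print(len(ys),[np.degrees(np.arctan(np.polyfit(ys,e,1)[0])) for e in (a,c)], 'centreline x at ty:',np.polyval(np.polyfit(ys,(np.array(a)+c)/2,1),ty))
p,d=snap('top'); P=cloud('top',d);x,y,z=P[...,0],P[...,1],P[...,2]
b=(d>0)&(abs(x-470)<60)&(y>60)&(y<ty-50)&(z>44)&(z<58); print('top puck',b.sum(),P[b].mean(0) if b.any() else '')
plan([468.5,81.9,13],95.5,5)
E
```

```text
[461.4 153.5  12.9] [180.   -0.   95.5]
14957 11.5704644147748
167 [np.float64(-5.934970443445071), np.float64(-6.041012145440321)] centreline x at ty: 461.94673999390534
top puck 0 
[[-14.4, -0.0, 0.0, 0, 0, 0.0], [-14.4, -0.0, 0.0, 0, 0, 0.0], [-14.4, -0.0, 0.0, 0, 0, 0.0], [-14.4, -0.0, 0.0, 0, 0, 0.0], [-14.4, -0.0, 0.0, 0, 0, 0.0]]
```

The jack's axis is at 6.0°, matching the warmer, and it's held 3.6 mm up. I'll slide it in.

Emit:
apply_moves:
  rows:
    - [-10, -0.4, 0, 0, 0, 0]
    - [-20, 0, 0, 0, 0, 0]
    - [-20, 0, 0, 0, 0, 0]
    - [-14, 0, 0, 0, 0, 0]
    - [-8, 0, 0, 0, 0, 0]

```text
time: 17.3
tool_pos: [468.1, 80.9, 13.0]
tcp_rot: [180.0, -0.0, 95.5]
ft_force: [-0.1, 0.2, -7.1]
finger_gap: 39.7
grip_force: 56.8
```

Emit:
apply_moves:
  rows:
    - [0, 0, 0, 0, 0, 0]
    - [0, 0, 0, 0, 0, 0]
    - [0, 0, 2, 0, 0, 0]
    - [0, 0, 1, 0, 0, 0]
    - [0, 0, 0.5, 0, 0, 0]

```text
time: 17.92
tool_pos: [467.8, 82.0, 9.2]
tcp_rot: [-180.0, -0.0, 95.6]
ft_force: [0.3, 0.7, -7.9]
finger_gap: 39.3
grip_force: 56.8
```

```bash
python3 - <<'E'
from h import *
s=sense(); print(s['tool_pos'],s['tcp_rot'],s['ft_force'])
p,d=snap('wrist'); P=cloud('wrist',d,(s['tool_pos'],s['tcp_rot']));x,y,z=P[...,0],P[...,1],P[...,2]
ty=s['tool_pos'][1]; b=(d>0)&(abs(x-460)<60)&(y>ty+30)&(y<ty+125)&(z>4)&(z<30)
print(np.median(z[b]), y[b].max())
p,d=snap('scene'); cv2.imwrite('pics/s5.png',cv2.resize(p[150:300,240:400,::-1],None,fx=4,fy=4,interpolation=cv2.INTER_CUBIC))
E
```

```text
[467.8  82.    9.2] [-180.    -0.    95.6] [ 0.3  0.7 -7.9]
7.935985672819411 201.67870213075122
```

View pics/s5.png

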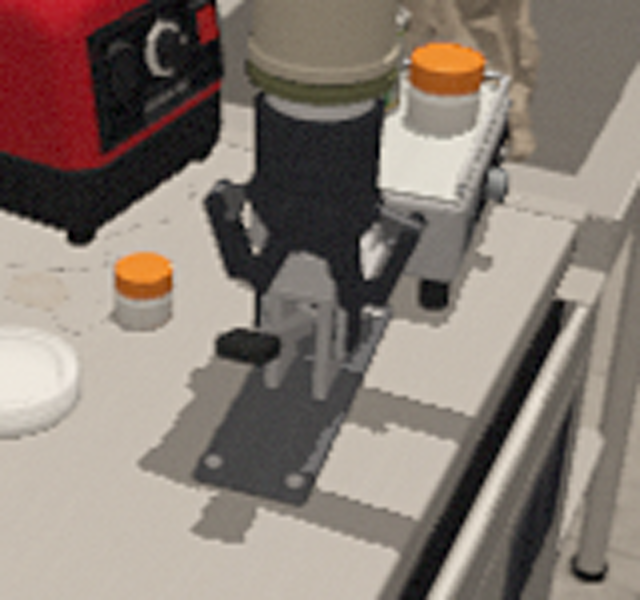

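Emit:
apply_moves:
  rows:
    - [0, 0, 0.6, 0, 0, 0]
    - [0, 0, 0.4, 0, 0, 0]
    - [0, 0, 0, 0, 0, 0]
    - [0, 0, 0, 0, 0, 0]
    - [0, 0, 0, 0, 0, 0]

```text
time: 18.65
tool_pos: [468.2, 81.9, 9.1]
tcp_rot: [180.0, -0.0, 95.6]
ft_force: [-4.9, 1.9, 6.2]
finger_gap: 39.5
grip_force: 58.6
```

Emit:
apply_moves:
  rows:
    - [0, 0, 0, 0, 0, 0]
    - [0, 0, 0, 0, 0, 0]
    - [0, 0, 0, 0, 0, 0]
    - [0, 0, 0, 0, 0, 0]
    - [0, 0, 0, 0, 0, 0]
  fingers: 65

```text
time: 19.27
tool_pos: [468.1, 81.8, 8.4]
tcp_rot: [180.0, 0.0, 95.6]
ft_force: [0.0, -0.1, -0.1]
finger_gap: 64.9
grip_force: 0.0
```

Emit:
apply_moves:
  rows:
    - [0, 0, -20, 0, 0, 0]
    - [0, 0, -50, 0, 0, 0]
    - [15, 0, -55, 0, 0, 0]
    - [30, 0, -45, 0, 0, 0]
    - [40, 0, -20, 0, 0, 0]

```text
time: 19.9
tool_pos: [461.4, 167.1, 202.2]
tcp_rot: [179.7, -0.0, 95.5]
ft_force: [0.6, 0.2, -0.7]
finger_gap: 65.4
grip_force: 0.0
```

Emit:
apply_moves:
  rows:
    - [10, 0, 0, 0, 0, 0]
    - [0, 0, 0, 0, 0, 0]
    - [0, 0, 0, 0, 0, 0]
    - [0, 0, 0, 0, 0, 0]
    - [0, 0, 0, 0, 0, 0]

```text
time: 20.52
tool_pos: [458.7, 175.7, 197.9]
tcp_rot: [-180.0, 0.0, 95.5]
ft_force: [-0.7, -0.1, 0.3]
finger_gap: 64.6
grip_force: 0.0
```

```bash
python3 - <<'E'
from h import *
s=sense(); print(s['tool_pos'],s['tcp_rot'],s['ft_force'])
p,d=snap('wrist','w6.png'); P=cloud('wrist',d,(s['tool_pos'],s['tcp_rot']));x,y,z=P[...,0],P[...,1],P[...,2]
def fit(m,n):
    k,l,st,_=cv2.connectedComponentsWithStats((m&(d>0)).astype(np.uint8))
    if k<2: return print(n,'none')
    i=1+np.argmax(st[1:,4]); q=P[l==i].astype(np.float32); print(n,st[i],q.mean(0),cv2.minAreaRect(q[:,:2]))
fit((abs(x-477)<50)&(abs(y-15)<40)&(z>64.5)&(z<72),'bolt')
fit((abs(x-477)<45)&(y>-12)&(y<56)&(z>57)&(z<64),'tongue')
fit((abs(x-468)<45)&(abs(y-82)<35)&(z>80)&(z<92),'housing')
fit((abs(x-465)<60)&(y>30)&(y<215)&(z>4)&(z<11),'base')
fit((abs(x-465)<60)&(y>170)&(y<260)&(z>90)&(z<125),'grip')
E
```

```text
[458.7 175.7 197.9] [-180.     0.    95.5] [-0.7 -0.1  0.3]Traceback (most recent call last):
  File "<stdin>", line 8, in <module>
  File "<stdin>", line 7, in fit
cv2.error: OpenCV(4.12.0) /io/opencv/modules/imgproc/src/convhull.cpp:143: error: (-215:Assertion failed) total >= 0 && (depth == CV_32F || depth == CV_32S) in function 'convexHull'
```

View pics/w6.png

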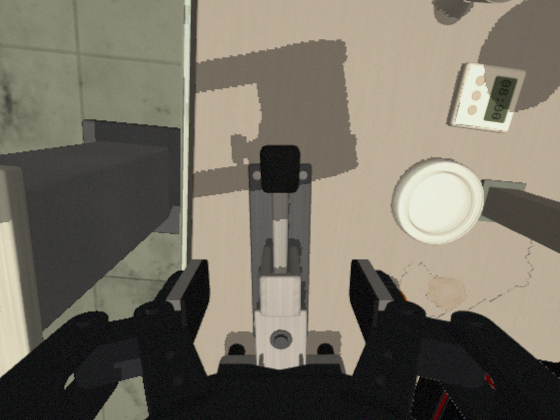

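The wrist view shows the jack standing under the tongue and in line with it: grip at px (280,169), housing at (284,290), bolt at (281,340). I'll get the numbers.

```bash
python3 - <<'E'
from h import *
for c in ('wrist','top'):
    s=sense(); p,d=snap(c); P=cloud(c,d,(s['tool_pos'],s['tcp_rot']));x,y,z=P[...,0],P[...,1],P[...,2]
    def fit(m,n):
        k,l,st,_=cv2.connectedComponentsWithStats((m&(d>0)).astype(np.uint8))
        if k<2: return print(n,'none')
        i=1+np.argmax(st[1:,4]); q=P[l==i]; print(c,n,st[i],q.mean(0),cv2.minAreaRect(np.ascontiguousarray(q[:,:2],np.float32)))
    fit((abs(x-477)<50)&(abs(y-15)<40)&(z>63.5)&(z<72),'bolt')
    fit((abs(x-477)<45)&(y>-12)&(y<56)&(z>57)&(z<63.5),'tongue')
    fit((abs(x-468)<45)&(abs(y-82)<35)&(z>80)&(z<92),'housing')
    fit((abs(x-465)<60)&(y>30)&(y<215)&(z>4)&(z<11),'base')
    fit((abs(x-455)<60)&(y>170)&(y<260)&(z>90)&(z<125),'grip')
E
```

```text
wrist bolt [274 334  14  14 151] [474.8  18.4  66.4] ((474.813232421875, 17.584320068359375), (14.003512382507324, 15.086356163024902), 4.775355339050293)
wrist tongue [ 255  308   52   56 2220] [475.4  19.4  60.8] ((475.0213623046875, 19.109695434570312), (56.34423065185547, 67.25030517578125), 5.458552837371826)
wrist housing [ 260  273   42   43 1710] [467.9  84.5  84.5] ((468.1332092285156, 83.29273986816406), (39.40805435180664, 44.13064956665039), 4.929880142211914)
wrist base [ 287  163   25  141 2107] [488.1 127.9   7.6] ((486.7108154296875, 115.14681243896484), (26.64345932006836, 172.5447998046875), 5.575161457061768)
wrist grip [ 260  145   41   69 2122] [456.  205.2 116. ] ((456.6544494628906, 198.6546173095703), (29.954322814941406, 58.19416046142578), 5.572399616241455)
top bolt [314 239  11  13  42] [477.7  14.9  66.7] ((478.0885009765625, 13.433993339538574), (29.071380615234375, 18.775793075561523), 33.008155822753906)
top tongue [306 235  24  24 374] [476.5  19.8  61.1] ((475.9818420410156, 18.06170654296875), (56.424766540527344, 62.31704330444336), 5.039010524749756)
top housing [294 241  11  17 123] [471.6  68.3  85.8] ((470.90472412109375, 68.33550262451172), (39.92036819458008, 22.109342575073242), 11.097615242004395)
top base [292 234  20  28 142] [479.2  55.2   7.7] ((472.22509765625, 57.13468551635742), (51.78495788574219, 73.40235900878906), 89.5077133178711)
grip none
```

The cup is within about 1 mm of the lift point and its yaw matches. The grip's centre is at (456, 206.5). I'll close the fingers and go above the handle end.

Emit:
apply_moves:
  rows:
    - [15, 0.5, 0, 0, 0, 0]
    - [13, 0, 10, 0, 0, 0]
    - [0, 0, 25, 0, 0, 0]
    - [0, 0, 25, 0, 0, 0]
    - [0, 0, 15, 0, 0, 0]
  fingers: 0
  grip_force: 30

```text
time: 21.3
tool_pos: [455.3, 204.9, 121.2]
tcp_rot: [-179.9, 0.0, 95.6]
ft_force: [-0.2, -0.8, -0.3]
finger_gap: -0.3
grip_force: 0.0
```

```bash
python3 - <<'E'
from h import *
s=sense(); t=np.array(s['tool_pos']); print(t,s['tcp_rot'],s['finger_gap'],s['ft_force'])
p,d=snap('wrist','w7.png'); P=cloud('wrist',d,(t,s['tcp_rot']))
T=Ro.from_euler('xyz',s['tcp_rot'],degrees=True).as_matrix(); Q=(P-t)@T
c=278+0
for r in range(150,300,8): print(r,Q[r,c].round(0),P[r,c].round(0), Q[r,c-12].round(0),P[r,c-12].round(0))
E
```

```text
[455.3 204.9 121.2] [-179.9    0.    95.6] -0.2645454051865811 [-0.2 -0.8 -0.3]
150 [ 44.  -1. 121.] [449. 249.  -0.] [ 44. -12. 123.] [439. 248.  -2.]
158 [ 37.  -1. 121.] [450. 242.   0.] [ 38. -12. 121.] [440. 241.   0.]
166 [ 30.  -1. 122.] [451. 235.  -1.] [ 30. -12. 122.] [440. 234.  -1.]
174 [ 23.  -1. 122.] [451. 228.  -1.] [ 23. -12. 123.] [441. 227.  -1.]
182 [ 16.  -1. 121.] [452. 221.   0.] [ 16. -12. 122.] [441. 220.  -1.]
190 [  9.  -1. 122.] [453. 213.  -1.] [  9. -12. 121.] [442. 213.  -0.]
198 [  1.  -1. 123.] [453. 206.  -1.] [  1. -12. 122.] [443. 205.  -1.]
206 [ -6.  -1. 121.] [454. 199.   1.] [ -6. -12. 122.] [443. 198.  -1.]
214 [23. -1.  1.] [452. 227. 120.] [22. -7.  2.] [446. 226. 119.]
222 [19. -1. -2.] [452. 224. 123.] [19. -7. -2.] [446. 223. 124.]
230 [15. -1. -2.] [453. 220. 124.] [15. -7. -4.] [447. 219. 125.]
238 [10. -1. -1.] [453. 215. 122.] [10. -7. -1.] [447. 214. 122.]
246 [ 4. -1.  2.] [454. 209. 119.] [ 4. -8.  1.] [447. 208. 120.]
254 [ 12.  -1. -27.] [453. 217. 148.] [ 12.  -6. -28.] [448. 217. 150.]
262 [ 12.  -1. -36.] [453. 217. 157.] [ 12.  -6. -36.] [448. 216. 157.]
270 [ 12.  -1. -43.] [453. 216. 164.] [ 12.  -6. -44.] [449. 217. 165.]
278 [ 12.  -1. -51.] [453. 217. 172.] [ 12.  -5. -50.] [449. 216. 171.]
286 [ 12.  -1. -57.] [453. 217. 178.] [ 12.  -5. -57.] [449. 216. 178.]
294 [ 10.  -1. -59.] [454. 215. 180.] [ 13.  -5. -64.] [449. 218. 185.]
```

Shut fingertips are about 22 mm behind the TCP. The grip top is at 118–123 mm, so I'll make contact and press along the handle's arc.

Emit:
apply_moves:
  rows:
    - [0, 0, 6, 0, 0, 0]
    - [0, 0, 6, 0, 0, 0]
    - [0, 0, 4, 0, 0, 0]
    - [0, 0, 3, 0, 0, 0]
    - [0, 0, 2, 0, 0, 0]

```text
time: 21.98
tool_pos: [456.7, 204.2, 102.4]
tcp_rot: [180.0, -0.0, 95.5]
ft_force: [-0.0, 1.1, -0.6]
finger_gap: -0.0
grip_force: 0.0
```

Emit:
apply_moves:
  rows:
    - [2.8, 0, 6, 0, 0, 0]
    - [2.8, 0, 6, 0, 0, 0]
    - [2.2, 0, 6, 0, 0, 0]
    - [2.2, 0, 6, 0, 0, 0]
    - [1.6, 0, 6, 0, 0, 0]

```text
time: 22.6
tool_pos: [455.6, 216.2, 72.4]
tcp_rot: [180.0, -0.0, 95.6]
ft_force: [-0.9, 1.0, 5.9]
finger_gap: 0.1
grip_force: 2.9
```

Emit:
apply_moves:
  rows:
    - [1.6, 0, 6, 0, 0, 0]
    - [1, 0, 6, 0, 0, 0]
    - [1, 0, 6, 0, 0, 0]
    - [0.4, 0, 5, 0, 0, 0]
    - [0, 0, 3, 0, 0, 0]

```text
time: 23.22
tool_pos: [455.2, 220.9, 46.7]
tcp_rot: [180.0, -0.1, 95.6]
ft_force: [-1.5, 4.7, 7.5]
finger_gap: -0.1
grip_force: 3.2
```

```bash
cat > warm.py <<'E'
from h import *
s=sense(); print(s['time'],s['tool_pos'],s['ft_force'])
p,d=snap('top'); P=cloud('top',d);x,y,z=P[...,0],P[...,1],P[...,2]
m=(d>0)&(abs(x-485)<45)&(y>-110)&(y<-45)&(z>85)&(z<125); q=P[m]
c=np.linalg.lstsq(np.c_[q[:,:2],np.ones(len(q))],q[:,2],rcond=None)[0]; print('warmer tilt rad',c[:2],'z mid',np.median(q[:,2]))
for n,X in (('tin',(519,-156)),('jar',(460,-154))):
    k=(d>0)&(np.hypot(x-X[0],y-X[1])<40)&(z>130); print(n,k.sum(),P[k].mean(0) if k.any() else '',z[k].max() if k.any() else '')
E
python3 warm.py
```

```text
23.225 [455.2 220.9  46.7] [-1.5  4.7  7.5]
warmer tilt rad [-0.  0.] z mid 99.02798402151345
tin 573 [ 519.1 -157.9  160.6] 171.93926320238342
jar 434 [ 462.9 -156.5  145.7] 171.5971352974248
```

Emit:
apply_moves:
  rows:
    - [0.5, 0, 4, 0, 0, 0]
    - [0, 0, 3, 0, 0, 0]
    - [0, 0, 2, 0, 0, 0]
    - [0, 0, 2, 0, 0, 0]
    - [0, 0, 0, 0, 0, 0]

```text
time: 23.9
tool_pos: [455.2, 221.6, 35.9]
tcp_rot: [180.0, -0.1, 95.6]
ft_force: [-2.0, 4.8, 7.2]
finger_gap: 0.2
grip_force: 3.6
```

Emit:
apply_moves:
  rows:
    - [0, 0, 1, 0, 0, 0]
    - [0, 0, 1, 0, 0, 0]
    - [0, 0, 0, 0, 0, 0]
    - [0, 0, 0, 0, 0, 0]
    - [0, 0, 0, 0, 0, 0]

```text
time: 24.52
tool_pos: [455.2, 221.6, 34.0]
tcp_rot: [180.0, -0.1, 95.6]
ft_force: [-2.2, 4.3, 7.5]
finger_gap: -0.2
grip_force: 3.7
```

Emit:
apply_moves:
  rows:
    - [0, 0, 1, 0, 0, 0]
    - [0, 0, 1, 0, 0, 0]
    - [0, 0, 0, 0, 0, 0]
    - [0, 0, 0, 0, 0, 0]
    - [0, 0, 0, 0, 0, 0]

```text
time: 25.15
tool_pos: [455.4, 221.6, 32.7]
tcp_rot: [179.9, -0.1, 95.6]
ft_force: [-5.1, 4.1, 13.2]
finger_gap: 0.4
grip_force: 6.9
```

Emit:
apply_moves:
  rows:
    - [0, 0, 0.7, 0, 0, 0]
    - [0, 0, 0.5, 0, 0, 0]
    - [0, 0, 0, 0, 0, 0]
    - [0, 0, 0, 0, 0, 0]
    - [0, 0, 0, 0, 0, 0]

```text
time: 25.78
tool_pos: [455.4, 221.7, 32.1]
tcp_rot: [179.9, -0.1, 95.6]
ft_force: [-8.2, 3.0, 19.5]
finger_gap: -0.1
grip_force: 9.7
```

```bash
sed -i "s/print('warmer tilt rad',c\[:2\]/print('warmer tilt mrad',1e3*c[:2]/" warm.py; python3 warm.py
```

```text
25.775 [455.4 221.7  32.1] [-8.2  3.  19.5]
warmer tilt mrad [-7.1 63.4] z mid 102.32832789074803
tin 581 [ 519.3 -160.4  161.8] 175.6033486346932
jar 436 [ 463.3 -158.9  147.3] 171.01157522468665
```

The handle is on the stop with 19 N pressing, and the warmer is tilted about 0.06 rad with the tin and jar standing. I'll let it come back up along the arc.

Emit:
apply_moves:
  rows:
    - [0, 0, -4, 0, 0, 0]
    - [0, 0, -6, 0, 0, 0]
    - [-0.7, 0, -6, 0, 0, 0]
    - [-1, 0, -6, 0, 0, 0]
    - [-1.3, 0, -6, 0, 0, 0]

```text
time: 26.45
tool_pos: [455.6, 218.2, 58.9]
tcp_rot: [179.9, -0.1, 95.6]
ft_force: [-0.2, 3.4, 5.1]
finger_gap: -0.3
grip_force: 2.6
```

Emit:
apply_moves:
  rows:
    - [-1.6, 0, -6, 0, 0, 0]
    - [-1.6, 0, -6, 0, 0, 0]
    - [-2, 0, -6, 0, 0, 0]
    - [-2.2, 0, -6, 0, 0, 0]
    - [-2.5, 0, -6, 0, 0, 0]

```text
time: 27.08
tool_pos: [456.1, 207.2, 88.2]
tcp_rot: [-180.0, 0.0, 95.6]
ft_force: [-0.2, 0.8, 1.3]
finger_gap: -0.2
grip_force: 0.7
```

Emit:
apply_moves:
  rows:
    - [-2.5, 0, -6, 0, 0, 0]
    - [-1, 0, -8, 0, 0, 0]
    - [0, 0, -12, 0, 0, 0]
    - [0, 0, -8, 0, 0, 0]
    - [0, 0, 0, 0, 0, 0]

```text
time: 27.7
tool_pos: [457.2, 204.3, 123.3]
tcp_rot: [179.9, -0.0, 95.6]
ft_force: [-0.2, 1.1, 0.8]
finger_gap: -0.0
grip_force: 0.0
```

```bash
python3 warm.py; python3 - <<'E'
from h import *
s=sense(); t=np.array(s['tool_pos']); p,d=snap('wrist'); P=cloud('wrist',d,(t,s['tcp_rot']));print(t)
x,y,z=P[...,0],P[...,1],P[...,2]
m=(d>0)&(abs(x-455)<30)&(y>185)&(y<240)&(z>30)&(z<135); q=P[m]; print('grip',len(q),q.mean(0),np.percentile(q,[2,98],axis=0))
b=(d>0)&(abs(x-460)<60)&(y>100)&(y<205)&(z>4)&(z<11);print(cv2.minAreaRect(np.ascontiguousarray(P[b][:,:2],np.float32)),y[b].max())
eyes.snapshot('scene')
for n in ('handle_end','jack'):
    for r in models.place_of(n,'scene')[:1]: print(n,np.array(r['xyz']),r['confidence'])
E
```

```text
27.7 [457.2 204.3 123.3] [-0.2  1.1  0.8]
warmer tilt mrad [ 1.  -6.5] z mid 93.06434783813489
tin 544 [ 518.6 -153.1  158.6] 170.35385642072225
jar 425 [ 462.8 -153.   143.5] 170.35385642072225
[456.8 204.1 122.6]
grip 2521 [454.9 215.2 120.1] [[441.1 195.2 111.4]
 [469.7 227.8 125. ]]
((460.797607421875, 156.37069702148438), (69.99169158935547, 85.93071746826172), 5.682170867919922) 201.7846756328054
handle_end [461.9 205.  115.6] 0.48
jack [467.8  80.4  -2.5] 0.64
```

The handle is fully up, the warmer is down, and the jack hasn't shifted. Now the second press.

Emit:
apply_moves:
  rows:
    - [0, -0.5, 8, 0, 0, 0]
    - [0, -0.5, 6, 0, 0, 0]
    - [0, 0, 4, 0, 0, 0]
    - [0, 0, 2, 0, 0, 0]
    - [0, 0, 1, 0, 0, 0]

```text
time: 28.58
tool_pos: [455.6, 203.9, 101.1]
tcp_rot: [180.0, -0.0, 95.6]
ft_force: [0.1, 0.0, 0.3]
finger_gap: 0.2
grip_force: 0.0
```

Emit:
apply_moves:
  rows:
    - [2.8, 0, 6, 0, 0, 0]
    - [2.8, 0, 6, 0, 0, 0]
    - [2.2, 0, 6, 0, 0, 0]
    - [2.2, 0, 6, 0, 0, 0]
    - [1.6, 0, 6, 0, 0, 0]

```text
time: 29.2
tool_pos: [454.7, 215.8, 71.2]
tcp_rot: [180.0, -0.0, 95.6]
ft_force: [-0.4, 1.5, 6.5]
finger_gap: -0.1
grip_force: 2.9
```

Emit:
apply_moves:
  rows:
    - [1.6, 0, 6, 0, 0, 0]
    - [1, 0, 6, 0, 0, 0]
    - [1, 0, 6, 0, 0, 0]
    - [0.4, 0, 5, 0, 0, 0]
    - [0, 0, 3, 0, 0, 0]

```text
time: 29.82
tool_pos: [454.3, 220.6, 45.5]
tcp_rot: [180.0, -0.1, 95.6]
ft_force: [-0.8, 5.2, 6.9]
finger_gap: 0.1
grip_force: 3.2
```

Emit:
apply_moves:
  rows:
    - [0.5, 0, 4, 0, 0, 0]
    - [0, 0, 3, 0, 0, 0]
    - [0, 0, 2, 0, 0, 0]
    - [0, 0, 2, 0, 0, 0]
    - [0, 0, 0.5, 0, 0, 0]

```text
time: 30.45
tool_pos: [454.3, 221.1, 34.2]
tcp_rot: [180.0, -0.1, 95.6]
ft_force: [-2.0, 4.9, 7.2]
finger_gap: -0.0
grip_force: 3.7
```

Emit:
apply_moves:
  rows:
    - [0, 0, 1, 0, 0, 0]
    - [0, 0, 1, 0, 0, 0]
    - [0, 0, 0.5, 0, 0, 0]
    - [0, 0, 0.5, 0, 0, 0]
    - [0, 0, 0, 0, 0, 0]

```text
time: 31.08
tool_pos: [454.5, 221.2, 32.3]
tcp_rot: [179.9, -0.1, 95.6]
ft_force: [-7.0, 3.6, 16.5]
finger_gap: 0.3
grip_force: 8.6
```

Emit:
apply_moves:
  rows:
    - [0, 0, 0, 0, 0, 0]
    - [0, 0, 0, 0, 0, 0]
    - [0, 0, 0, 0, 0, 0]
    - [0, 0, 0, 0, 0, 0]
    - [0, 0, 0, 0, 0, 0]

```text
time: 31.7
tool_pos: [454.5, 221.3, 32.4]
tcp_rot: [179.9, -0.1, 95.6]
ft_force: [-6.9, 2.8, 18.0]
finger_gap: 0.1
grip_force: 8.6
```

```bash
python3 warm.py; python3 - <<'E'
from h import *
p,d=snap('scene'); cv2.imwrite('pics/s9.png',cv2.resize(p[130:280,240:400,::-1],None,fx=4,fy=4,interpolation=cv2.INTER_CUBIC))
E
```

```text
31.7 [454.5 221.3  32.4] [-6.9  2.8 18. ]
warmer tilt mrad [-3.9 56.2] z mid 102.31163217752295
tin 589 [ 519.2 -160.1  161.6] 173.76292573777334
jar 439 [ 463.5 -158.7  147.1] 173.76292573777334
```

View pics/s9.png

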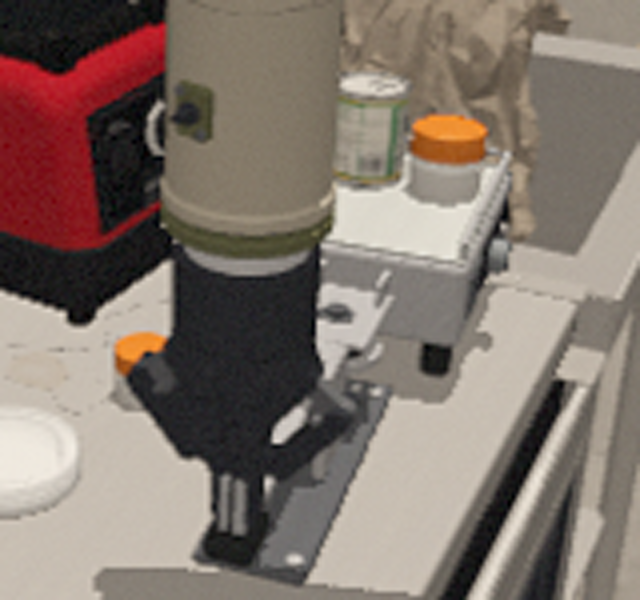

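The picture shows the fingers holding the grip down at px (235,540), the tongue raised at (345,310), and the tin and jar still standing at (370,130) and (448,150). Tilt is about 0.056 rad, with a steady 18 N holding the handle on the stop. Handing in.

```bash
python3 -c "
from bench import job
print(job.hand_in())"
```

```text
the job is handed in; nothing more can be done
None
```

I handed the job in at about 32 s. The puck is in the jack's cup, about 1 mm off centre under the bolt. The full trial stroke and return are done, and the arm is now holding the handle on its stop with the warmer raised about 0.056 rad and the tin and jar still standing.

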